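# Push the picking bin home in its bench bay

### The job

Push the loose blue picking bin along the wooden riser, tall end first, into the bay between the two aluminium guides until it rests fully home against the end stop; neither bin nor hand may touch a guide at any time. It may stand askew and off line before the mouth, so nudge it straight first as needed. Only push it gently with the fingers, never pinch, lift or tip it, leave the other things where they are, and take the hand away at the end.

Things in the scene. Friction and masses are not known exactly. Their poses are not given: they have to be found in the camera images.
- bin: Loose blue open picking bin with plugs in it, on the riser before the bay's mouth; 0.15 to 0.3 kg, slides on the board, up to 13 degrees askew and 25 mm off line. Origin: middle of its underside; x from low front wall to tall back wall, y to its left, z up. Solid outer faces: front x = -74 mm (36 mm high), back x = +76 mm (85 mm high), sides y = +-55 mm (36 mm high at the front, rising to 85 mm at the back).
- bin_front (a point): Foot of the middle of the bin's low front wall, outer face (where to push it in): 74 mm from the bin's origin, same axes. Walls are 2 to 3 mm thick; moulded rims stand out up to 4 mm more in looks only.
- bin_back (a point): Foot of the middle of the bin's tall back wall, outer face: 76 mm from the bin's origin, same axes.
- bay: The bay on a fixed plywood riser (top 110 mm above the bench): two straight parallel aluminium guides, a cross bar as end stop at the far end. Origin: on the riser's top at the middle of the open mouth; x into the bay along its centre line, y to its left, z up. Guides run from x = 0 to 130 mm, inner faces y = +-67 mm (134 mm clear), 24 mm high. The board spans x = -290 to 150, y = +-152 mm.
- bay_home (a point): Point on the riser's top, on the bay's centre line, at the end stop's buffer faces: x = 110 mm from the bay's origin, same axes. With the bin fully home the foot of its back wall is here, and its origin is at x = 34 mm in the bay's frame; its front wall is then still 40 mm outside the mouth.
- guide_left: The left guide, an aluminium angle 130 mm long, 24 mm high, 8 mm thick with a 3 mm thick foot reaching 24 mm outwards from the inner face (y = 67 to 91 mm in the bay's frame); its frame equals the bay's.
- guide_right: The right guide, mirror image of the left one (y = -67 to -91 mm in the bay's frame); its frame equals the bay's.
- end_stop: The end stop, a cross bar 24 mm high between the far ends of the guides with two black rubber buffers; its frame equals the bay's.
- gauge_box_left: Bystander: small gauge box 36x46x16 mm lying on the riser left of the bay (the robot's side); origin at the middle of its underside.
- gauge_box_right: Bystander: small gauge box 36x46x16 mm lying on the riser right of the bay (the far side); origin at the middle of its underside.
- film_roll: Bystander: white film roll standing on end on the bench to the robot's left, 148 mm across, 86 mm high; origin at the middle of its underside.
- tape_roll: Bystander: yellow tape roll lying flat on the bench to the robot's right, 97 mm across, 19 mm high; origin at the middle of its underside.

How it is judged:
At the end, for the whole second after the job is handed in: The bin stands flat and still on the riser between the guides, its back wall within 6 mm of the end stop's buffers, within 12 mm of the centre line and 0.12 rad of the bay's direction, touching neither guide (x of bin_back in the frame of bay between 0.104 and 0.114 m and y of bin in the frame of bay between -0.012 and 0.012 m and angle between the x axis of bin and the x axis of bay, either way round below 0.12 rad and z of bin in the frame of bay between -0.004 and 0.004 m and angle between bin's own z axis and vertical below 0.04 rad and linear speed of bin below 0.01 m/s and not (contact force between anything else and guide_left above 0.3 N) and not (contact force between anything else and guide_right above 0.3 N)).
It fails at once if a guide is touched by the bin, the hand or anything else (contact force between anything else and guide_left above 0.3 N or contact force between anything else and guide_right above 0.3 N).
It fails at once if the bin is lifted off the riser (over 10 mm) (z of bin in the frame of bay above 0.01 m).
It fails at once if the bin is tipped (over 0.15 rad) (angle between bin's own z axis and vertical above 0.15 rad).
It fails at once if the bin is pinched or pushed hard (over 40 N) (contact force between the fingers and bin above 40 N).
It fails at once if a bystander is disturbed (moved over 15 mm) (distance of any of tape_roll, gauge_box_left, gauge_box_right, film_roll from where it was at the start of the episode above 0.015 m).
It also fails if it takes over 72 s, if anything falls off the work surface, if the arm or the gripper's body presses on something with over 40 N, if the wrist force passes 120 N, or if a joint passes its speed limit or range.

### The arm

A 6-joint arm with a two-finger parallel gripper is mounted at the origin on a cart in front of the work surface, level with it; the furniture and walls round the work are solid. World frame = base frame: x ahead of the robot, y to its left, z up, the work surface at z = 0. Lengths are in m, angles in rad, forces in N, time in s.
With the tool pointing down it reaches from about 0.225 to 0.875 m from the base axis. Payload 3.4 kg.
Tool frame: the origin (TCP) lies at the very end of the fingers, on their centre line; the grasp point (between the pads) lies 19 mm behind it; z points along the fingers, y is the line along which they close (so a half turn about z gives the same grasp; the last joint's range is limited). The gripper opens to 85 mm and grips with 20 to 120 N. Pads are 22 mm wide; open, the fingers measure 114 mm over their backs; the gripper's body (76 mm by 85 mm) begins 54 mm behind the grasp point. The pads swing forward as they close: fully open they stand 13 mm farther back than shut.
Start: joints at [1.046, 0.276, 1.505, -0, 1.361, -0.121], TCP at [0.226, 0.529, 0.231] pointing down, gripper open.
Joint ranges: [-2.89, 2.89], [-0.75, 2.08], [0.22, 2.7], [-1.18, 4.32], [0.11, 2.71], [-2.7, 2.7]. Speed limits (rad/s): [2.57, 2.57, 3.14, 3.14, 3.14, 3.14].

### API

Orientations are given as a unit quaternion [w, x, y, z].
In Python, from rig import manip, get_image, camera_info gives the robot as it stands. The module is installed in compiled form; this text tells all that it offers.
- The arm moves only by the shell command python3 -m crank 'ROWS' [FORCE]. ROWS is a JSON object of lists of equal length, an entry for each row: "translation": the shift along the tool's x, y, z in mm, a list of three; "roll": the turn about the tool's z in rad; "fingers": the opening, from 0 (shut) to 1 (fully open). A call has 1 to 8 rows; each row shifts and turns the commanded pose from where the row before left it, along the tool's axes as they then stand; what a row does not reach is not made up. A row lasts 1/10 s, in which the tool goes at most 50 mm and 8.59 degrees, less where a joint would pass 70% of its speed; a pose out of reach is approached as far as the arm can. A call is refused whole if a number of a shift passes 50 or a number of a turn 0.15, either way. A call with a gripper value outside its range is refused whole. The fingers move at their own pace and stop on an object; FORCE is the grip in N (left out, the last holds). Time passes only in rows, so rows that do not move let the fingers close. It gives the time, the measured TCP pose, the force, the opening and the grip force at its end, in the units of the state.
- manip.get_state(): the state, without advancing time (a new reading comes with each control period).
- get_image(name): name is "scene" or "top" or "wrist"; returns the picture (400x640x3 uint8, blue, green, red); there is no depth.
- camera_info(name): a dict with "mtx" (3x3 intrinsics, pixels), "D" ([k1, k2, p1, p2, k3] as OpenCV has them; the pictures are not rectified), "rvec" (rotation vector, rad) and "tvec" (3), from world to camera coordinates, as OpenCV has them. Camera axes: x right, y down, z forward; pixel columns grow to the right and rows downward; lengths in m; the calibration is good to about 2 mm. A picture is of the moment at which its call begins: read the wrist's pose just before it. camera_info takes no time and is no camera call; for the wrist camera it gives the pose at the moment of the call.
- manip.sign_off(): hands the job in; it is judged then, once.
The state is a dict: "clock": time; "qpos": joint angles; "qd": joint speeds; "effort": joint torques, N m; "position": TCP position; "ee_rot": TCP orientation; "contact_force": force on the tool from outside, world axes, zero at the start; "moment": the same for the moment, N m; "width": finger opening in m; "gripper_force": force on a finger pad.
Only numpy, scipy, OpenCV 4.12 (cv2) and the standard library are available. Lean on these libraries where they do the work, as an engineer would, in place of code of your own. Each camera call takes 0.05 s, during which the arm holds its last target. There are 200 camera calls.

## Working session

There is one attempt and no reset: what is moved stays moved. The work goes in short steps, Python scripts to look and compute and a shell command to move; the robot and the scene stay as the last step left them, time stands still between calls to the robot, and variables do not carry over. Pictures are saved under pics/ and viewed, at most 10 in all, crops included, and the job is handed in when it is done.

```bash
mkdir -p pics; cat > h.py <<'E'
import numpy as np, cv2
from rig import manip, get_image, camera_info
def cam(n):
    c=camera_info(n); R=cv2.Rodrigues(np.array(c["rvec"],float))[0]
    return np.array(c["mtx"],float),np.array(c["D"],float),R,np.array(c["tvec"],float).ravel()
def ray(n,px,z,c=None):
    K,D,R,t=c or cam(n)
    u=cv2.undistortPoints(np.array(px,float).reshape(-1,1,2),K,D).reshape(-1,2)
    d=np.c_[u,np.ones(len(u))]@R; o=-R.T@t
    return o+d*((z-o[2])/d[:,2])[:,None]
def proj(n,P):
    K,D,R,t=cam(n)
    return cv2.projectPoints(np.array(P,float).reshape(-1,3),cv2.Rodrigues(R)[0],t,K,D)[0].reshape(-1,2)
E
python3 - <<'E'
from h import *
s=manip.get_state(); print(s)
a=get_image("top"); b=get_image("scene")
cv2.imwrite("pics/top0.png",a); cv2.imwrite("pics/scene0.png",b)
for n in("top","scene"):
    K,D,R,t=cam(n); print(n,-R.T@t,R.round(2).tolist())
E
```

```text
{'clock': 0.0, 'qpos': array([ 1.04600923e+00,  2.76588394e-01,  1.50616942e+00,  1.76687218e-05,
        1.36068252e+00, -1.21002340e-01]), 'qd': array([ 0.00143333,  0.00024031,  0.00088843,  0.00096449,  0.00034536,
       -0.00015621]), 'effort': array([ 5.92268170e-04, -4.16767859e+01, -2.45810902e+01, -3.39542876e-04,
        1.11317620e-02,  2.83531278e-06]), 'position': array([0.22564584, 0.52828728, 0.23042901]), 'ee_rot': array([-3.01339294e-04,  2.00525357e-01,  9.79688077e-01, -8.73358387e-04]), 'contact_force': array([-0.24881935,  0.31729224, -0.25348775]), 'moment': array([ 0.00269486, -0.01040338,  0.07941656]), 'gripper_force': 0.0, 'width': 0.0852421885057265}
top [0.28597325 0.03247052 1.44054705] [[0.07, -1.0, 0.01], [-0.98, -0.07, -0.21], [0.21, 0.01, -0.98]]
scene [-0.00129188 -1.02302376  0.60578986] [[0.88, -0.47, -0.02], [-0.2, -0.32, -0.93], [0.43, 0.82, -0.38]]
```

View pics/top0.png

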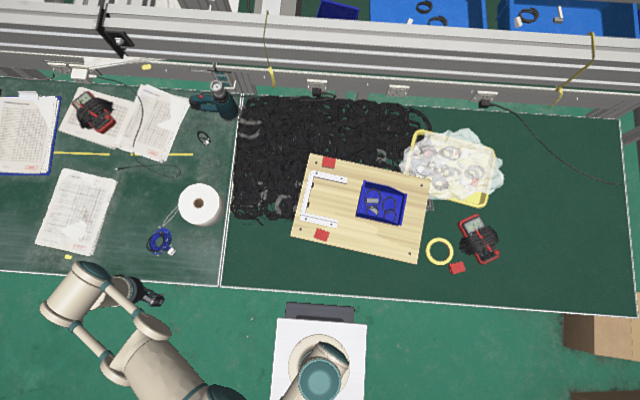

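View pics/scene0.png

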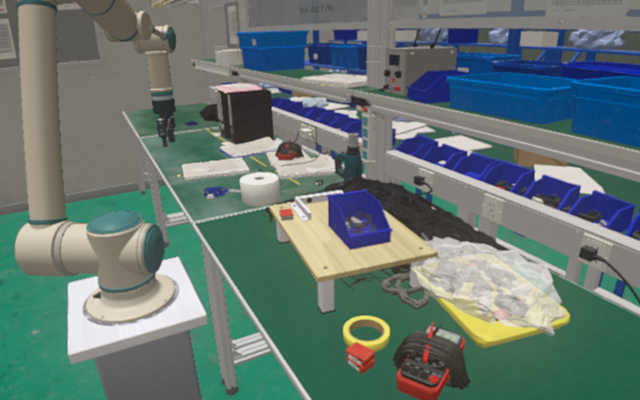

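The top view shows the riser around (365,210). The bay opens to the right, with its guides near (330,178) and (320,222). The bin is at (382,203), with its tall wall to the left. The film roll is at (199,205) and the tape at (440,251).

```bash
python3 - <<'E'
from h import *
a=cv2.imread("pics/top0.png")
c=cv2.resize(a[145:275,280:440],None,fx=5,fy=4.6,interpolation=cv2.INTER_CUBIC)
c=cv2.resize(a[148:268,285:437],None,fx=5,fy=5,interpolation=cv2.INTER_CUBIC)
cv2.imwrite("pics/topc.png",c[:600,:800])
hsv=cv2.cvtColor(a,cv2.COLOR_BGR2HSV)
w=((hsv[...,0]>8)&(hsv[...,0]<32)&(hsv[...,1]>40)&(hsv[...,2]>120)).astype(np.uint8)
w[:148]=0;w[268:]=0;w[:,:285]=0;w[:,437:]=0
cs=cv2.findContours(w,0,2)[0]; m=max(cs,key=cv2.contourArea)
r=cv2.boxPoints(cv2.minAreaRect(m)); print("board px",r.tolist()); print(ray("top",r,.11).round(4))
E
```

```text
board px [[289.5716552734375, 235.90362548828125], [308.6424560546875, 151.14453125], [435.09100341796875, 179.595458984375], [416.02020263671875, 264.35455322265625]]
[[ 0.4275  0.1314  0.11  ]
 [ 0.7352  0.0899  0.11  ]
 [ 0.6634 -0.3631  0.11  ]
 [ 0.3631 -0.302   0.11  ]]
```

View pics/topc.png

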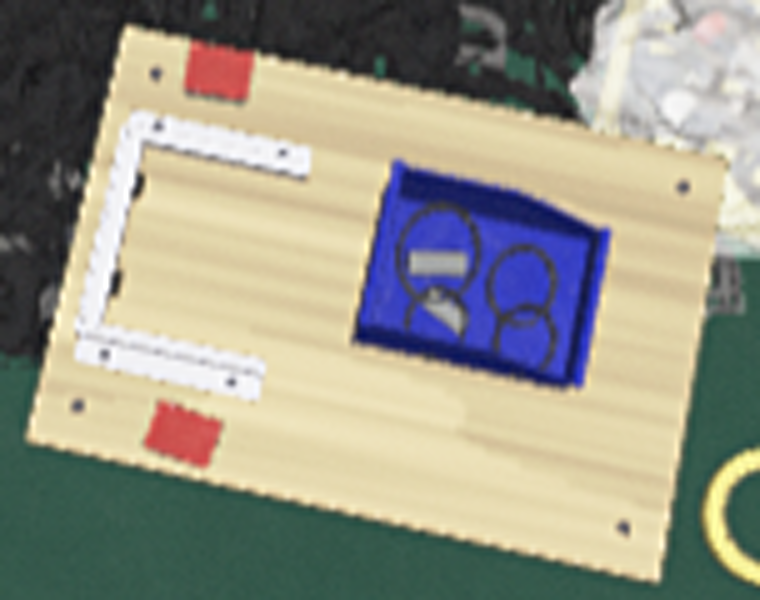

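The crop shows these corners, in crop pixels:
- **Board:** (125,27), (725,158), (661,580) and (28,438).
- **Guide mouths:** (258,400) on the left and (307,180) on the right.
- **Bin feet on the near side:** (355,343) at the back and (580,387) at the front.
- **Bin tops on the far side:** (398,160) at the back and (608,230) at the front.

```bash
cat >> h.py <<'E'
def fit2(bp,wp):  # rigid 2D: w = R b + t
    b=np.array(bp,float);w=np.array(wp,float)[:,:2];bm=b.mean(0);wm=w.mean(0)
    H=(b-bm).T@(w-wm); a=np.arctan2(H[0,1]-H[1,0],H[0,0]+H[1,1])
    R=np.array([[np.cos(a),-np.sin(a)],[np.sin(a),np.cos(a)]]); t=wm-R@bm
    return a,t,(b@R.T+t-w)
E
python3 - <<'E'
from h import *
f=lambda p:(np.array(p,float)+.5)/5-.5+[285,148]
bc=ray("top",f([(28,438),(125,27),(725,158),(661,580)]),.11)
g=np.array([[.15,.152],[.15,-.152],[-.29,-.152],[-.29,.152]])
a,t,r=fit2(g,bc); print("bay",a,t,(r*1000).round(1).tolist())
R=np.array([[np.cos(a),-np.sin(a)],[np.sin(a),np.cos(a)]])
B=lambda px,z:((ray("top",f([px]),z)[0,:2]-t)@R*1000).round(1)
print("guideL foot",B((258,400),.113),"R inner",B((307,180),.11),B((310,148),.113),"L top in",B((265,360),.134))
P=[((355,343),.11,(.076,.055)),((580,387),.11,(-.074,.055)),((398,160),.195,(.076,-.055)),((608,230),.146,(-.074,-.055))]
w=np.array([B(p,z) for p,z,_ in P])/1000
ba,bt,br=fit2([q for *_,q in P],w); print("bin in bay",np.degrees(ba),bt*1000,(br*1000).round(1).tolist())
E
```

```text
bay 1.425544118313437 [ 0.55710361 -0.03896861] [[-1.7, 2.0], [0.7, 1.5], [2.1, -4.2], [-1.1, 0.6]]
guideL foot [ 0.2 90.8] R inner [ -1.4 -69.5] [  1.3 -91.9] L top in [ 1.7 66. ]
bin in bay 0.8194132995140349 [-134.67489774  -18.38930097] [[-2.3, 0.7], [5.0, 2.1], [-2.7, 1.3], [-0.1, -4.1]]
```

The bin is about 18 mm to the right of the centre line, nearly straight, with its origin at bay x of about -135 mm. With tool y along bay x and tool x along bay y, I'll move to its right side for a two-finger sideways nudge.

```bash
python3 -m crank '{"translation":[[0,0,-20],[0,0,-20],[-29,-36,0],[-29,-36,0],[-29,-36,0],[-29,-36,0],[-29,-36,0],[-29,-36,0]],"roll":[-0.129,-0.129,0,0,0,0,0,0],"fingers":[0.5,0.5,0.5,0.5,0.5,0.5,0.5,0.5]}'
python3 -m crank '{"translation":[[-29,-36,0],[-29,-36,0],[-29,-36,0],[-29,-36,0],[-29,-36,0],[-29,-36,0],[-29,-36,0],[-29,-36,0]],"roll":[0,0,0,0,0,0,0,0],"fingers":[0.5,0.5,0.5,0.5,0.5,0.5,0.5,0.5]}'
cat >> h.py <<'E'
BA=1.4255;BT=np.array([.5571,-.0390]);BR=np.array([[np.cos(BA),-np.sin(BA)],[np.sin(BA),np.cos(BA)]])
def st():
    s=manip.get_state();from scipy.spatial.transform import Rotation as Q
    M=Q.from_quat(s["ee_rot"],scalar_first=True).as_matrix()
    p=(s["position"][:2]-BT)@BR*1000
    y=np.degrees(np.arctan2(M[1,1],M[0,1])-BA)
    print("t",round(s["clock"],2),"bay xyz mm",p.round(1),round(s["position"][2]*1000-110,1),"tooly-bayx deg",y.round(2),"F",s["contact_force"].round(1),"w",round(s["width"]*1000,1),"j6",s["qpos"][5].round(2),"tilt",M[:,2].round(3))
E
python3 - <<'E'
from h import *
st(); cv2.imwrite("pics/w1.png",get_image("wrist"))
E
```

```text
clock: 0.9
position: [0.3671, 0.288, 0.2711]
ee_rot: [-0.0, 0.073, 0.997, -0.0]
contact_force: [1.6, 0.6, -0.5]
width: 0.0426
gripper_force: 0.0
clock: 1.7
position: [0.5548, -0.0306, 0.2709]
ee_rot: [-0.0, 0.073, 0.997, 0.0]
contact_force: [1.9, 0.7, 0.4]
width: 0.0426
gripper_force: 0.0
t 1.7 bay xyz mm [8.  3.5] 160.9 tooly-bayx deg -0.05 F [1.9 0.7 0.4] w 42.6 j6 -1.61 tilt [-0.001  0.001 -1.   ]
```

View pics/w1.png

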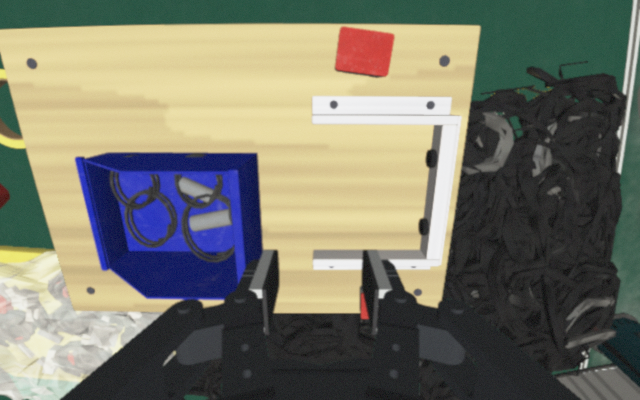

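The wrist view shows the bin's back-wall foot running from (257,154) down past (262,270). The guide mouths are at column 313: left rows 97-123, right rows 250-268. The bin is nearly straight and lower in the picture, so it sits to the right of the centre line.

```bash
python3 - <<'E'
from h import *
K,D,R,t=cam("wrist"); o=-R.T@t; print("cam bay",(o[:2]-BT)@BR*1000,o[2])
def B(px,z): return ((ray("wrist",[px],z)[0,:2]-BT)@BR*1000).round(1)
print("binBL",B((257,154),.11),"back foot lower",B((262,262),.11),"front-left foot?",B((107,153),.11))
print("frontL top",B((80,160),.146),"frontR top",B((104,269),.146),"backL top",B((238,170),.195))
for p,z in[((313,97),.113),((313,123),.134),((313,123),.11),((313,250),.134),((313,268),.11),((450,97),.113),((3,31),.11),((480,27),.11)]: print(p,z,B(p,z))
a=cv2.imread("pics/w1.png").astype(int); 
blue=(a[...,0]-np.maximum(a[...,1],a[...,2])>30)
for r in(165,185,205,225,245): 
    c=np.where(blue[r,:320])[0]; print(r,c.min(),c.max(),B((c.max()+.5,r),.11))
for c in(120,150,180,210,240): r=np.where(blue[:,c])[0]; print(c,r.min(),B((c,r.min()-.5),.11))
E
```

```text
cam bay [ 4.54359286 80.55558702] 0.4117770503215963
binBL [-59.6  28.5] back foot lower [-62.6 -91.4] front-left foot? [-210.2   30.8]
frontL top [-210.9   30.7] frontR top [-214.7  -79.6] backL top [-56.1  31.7]
(313, 97) 0.113 [-3.9 81.4]
(313, 123) 0.134 [-3.6 59.6]
(313, 123) 0.11 [-4.3 57.8]
(313, 250) 0.134 [ -5.1 -64.1]
(313, 268) 0.11 [ -6.2 -98.9]
(450, 97) 0.113 [122.2  81.2]
(3, 31) 0.11 [-285.2  143.4]
(480, 27) 0.11 [143. 140.]
165 76 256 [-60.9  17.5]
185 81 257 [-61.3  -3.1]
205 86 258 [-61.8 -24.5]
225 91 259 [-62.3 -47. ]
245 96 260 [-62.8 -70.5]
120 153 [-196.8   31.1]
150 153 [-166.2   30.8]
180 154 [-136.1   29.5]
210 154 [-106.1   29.3]
240 154 [-76.4  29.1]
```

Corrected against the guides, the bin is at x -134, y -16, yaw -1°. Next I'll let the arm settle and go to its right side.

```bash
python3 -m crank '{"translation":[[-20,-20,0],[-20,-20,0],[-20,-20,0],[0,0,0],[0,0,0],[0,0,0]],"roll":[0,0,0,0,0,0],"fingers":[0.5,0.5,0.5,0.5,0.5,0.5]}' >/dev/null; python3 -c "
from h import *; st()"
```

```text
t 2.35 bay xyz mm [-49.6 -54.9] 161.0 tooly-bayx deg 0.0 F [-0.1  0.4 -0.8] w 42.6 j6 -1.7 tilt [-0.001  0.001 -1.   ]
```

```bash
python3 -m crank '{"translation":[[-25,-27,0],[-25,-27,0],[-12,-26,0],[0,0,0],[0,0,35],[0,0,35],[0,0,35],[0,0,20]],"roll":[0,0,0,0,0,0,0,0],"fingers":[0.5,0.5,0.5,0.5,0.5,0.5,0.5,0.5]}' >/dev/null;python3 -m crank '{"translation":[[0,0,11],[0,0,0],[0,0,0]],"roll":[0,0,0],"fingers":[0.5,0.5,0.5]}' >/dev/null; python3 - <<'E'
from h import *
st(); a=get_image("wrist"); b=get_image("top")
cv2.imwrite("pics/w2.png",a)
E
```

```text
t 3.45 bay xyz mm [-129.8 -118.3] 26.7 tooly-bayx deg 0.01 F [ 0.8 -0.3  0.7] w 42.7 j6 -1.8 tilt [ 0.002 -0.    -1.   ]
```

View pics/w2.png

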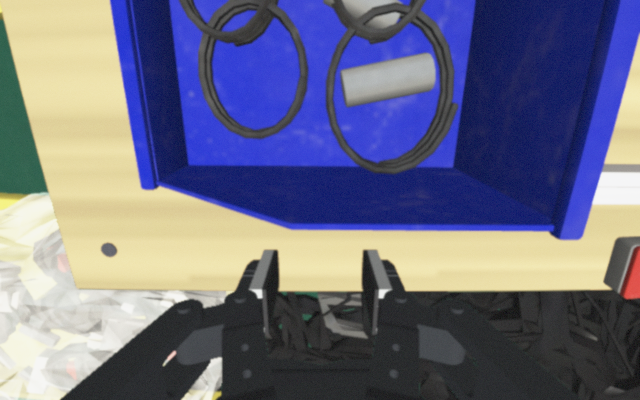

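Both fingers are abreast of the right wall, at columns 270 and 375, with clear space ahead. I'll advance slowly.

```bash
python3 -m crank '{"translation":[[10,0,0],[10,0,0],[8,0,0],[4,0,0],[4,0,0],[0,0,0]],"roll":[0,0,0,0,0,0],"fingers":[0.5,0.5,0.5,0.5,0.5,0.5]}' >/dev/null;python3 -c "
from h import *; st()"; python3 -m crank '{"translation":[[4,0,0],[3,0,0],[3,0,0],[0,0,0]],"roll":[0,0,0,0],"fingers":[0.5,0.5,0.5,0.5]}' >/dev/null; python3 - <<'E'
from h import *
st(); b=get_image("top"); a=b.astype(int)
blue=(a[...,0]-np.maximum(a[...,1],a[...,2])>40).astype(np.uint8); blue[:148]=0;blue[268:]=0;blue[:,:285]=0;blue[:,437:]=0
def B(px,z): return (ray("top",px,z)[:,:2]-BT)@BR*1000
def low(img):
    m=max(cv2.findContours(img,0,cv2.CHAIN_APPROX_NONE)[0],key=cv2.contourArea).reshape(-1,2)
    q=B(m,.11); 
    xs=np.linspace(q[:,0].min()+20,q[:,0].max()-25,12); y=[q[abs(q[:,0]-x)<8,1].max() for x in xs]
    return np.polyfit(xs,y,1),np.mean(y),q[:,0].max()
print("now",low(blue))
c=cv2.imread("pics/top0.png").astype(int);bl=(c[...,0]-np.maximum(c[...,1],c[...,2])>40).astype(np.uint8); bl[:148]=0;bl[268:]=0;bl[:,:285]=0;bl[:,437:]=0
print("start",low(bl))
E
```

```text
t 4.15 bay xyz mm [-130.5  -81.4] 25.6 tooly-bayx deg -0.03 F [0.  0.1 0.2] w 42.9 j6 -1.82 tilt [ 0. -0. -1.]
t 4.55 bay xyz mm [-130.5  -71.4] 25.4 tooly-bayx deg -0.02 F [0.3 0.1 1. ] w 42.8 j6 -1.82 tilt [-0. -0. -1.]
now (array([ -0.27268305, -80.92815462]), np.float64(-35.7011398963728), np.float64(-110.08748066749519))
start (array([-1.26521726e-02,  3.24701095e+01]), np.float64(34.229677038548424), np.float64(-56.752868275046474))
```

```bash
python3 - <<'E'
from h import *
cv2.imwrite("pics/w3.png",get_image("wrist"))
E
```

```text
(no output)
```

View pics/w3.png

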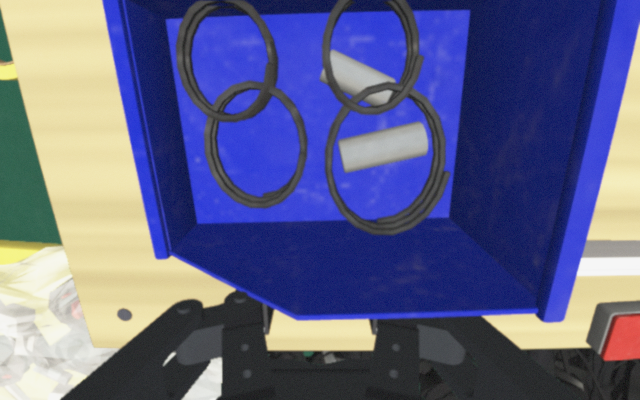

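The wall top is at row 315 with the finger pads tucked under the rim. The floor edge is at row 222, against 166 before. I'll compare the two.

```bash
python3 - <<'E'
from h import *
st()
def B(px,z): return ((ray("wrist",px,z)[:,:2]-BT)@BR*1000).round(1)
n=B([(198,223),(448,218)],.113); o=B([(190,166),(455,167)],.113)+[.7,-46.9]
print("floor right edge now",n.tolist(),"before",o.tolist(),"backtop R",B([(550,320),(298,318)],.195).tolist(),"guideR",B([(583,242),(583,262)],.134).tolist())
E
python3 -m crank '{"translation":[[3,0,0],[3,0,0],[0,0,0],[0,0,0]],"roll":[0,0,0,0],"fingers":[0.5,0.5,0.5,0.5]}' >/dev/null
python3 - <<'E'
from h import *
st();cv2.imwrite("pics/w4.png",get_image("wrist")[180:400])
E
```

```text
t 4.65 bay xyz mm [-130.5  -71.4] 25.3 tooly-bayx deg -0.02 F [ 0.4 -0.3  1.6] w 42.4 j6 -1.82 tilt [-0.001 -0.    -1.   ]
floor right edge now [[-199.1, -56.9], [-55.6, -53.9]] before [[-198.60000000000002, -70.5], [-54.9, -71.1]] backtop R [[-53.1, -57.9], [-135.9, -56.3]] guideR [[8.7, -59.3], [12.1, -71.1]]
t 5.05 bay xyz mm [-130.4  -65.2] 25.2 tooly-bayx deg -0.03 F [-0.5 -0.7  1.7] w 42.7 j6 -1.82 tilt [-0.001  0.    -1.   ]
```

View pics/w4.png

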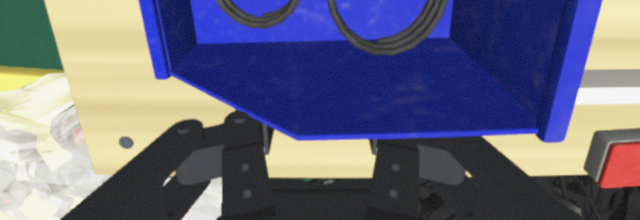

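The bin moves along with the hand and is now a few mm past centre at most. I'll back off, lift and turn for the front push. The wrist camera will then look over the bin into the bay.

```bash
python3 -m crank '{"translation":[[-15,0,0],[-25,0,0],[0,0,-30],[0,0,-35],[0,0,-35],[0,0,-35],[0,0,0],[0,0,0]],"roll":[0,0,0,0,0.143,0.143,0.143,0.143],"fingers":[0.5,0.5,0.5,0.5,0.7,0.7,0.7,0.7]}' >/dev/null
python3 -m crank '{"translation":[[0,0,0],[0,0,0],[0,0,0],[0,0,0],[0,0,0],[0,0,0],[0,0,0],[0,0,0]],"roll":[0.143,0.143,0.143,0.143,0.143,0.143,0.141,0],"fingers":[0.7,0.7,0.7,0.7,0.7,0.7,0.7,0.7]}' >/dev/null
python3 -c "
from h import *; st()"
```

```text
t 6.7 bay xyz mm [-130.2 -105.2] 159.7 tooly-bayx deg -90.02 F [-0.3 -0.   0.3] w 59.5 j6 -0.24 tilt [-0.002  0.001 -1.   ]
```

```bash
python3 -m crank '{"translation":[[-33,-26,0],[-33,-26,0],[-33,-26,0],[-33,-27,0],[0,0,0],[0,0,0],[0,0,0]],"roll":[0,0,0,0,0,0,0],"fingers":[0.7,0.7,0.7,0.7,0.7,0.7,0.7]}' >/dev/null
python3 - <<'E'
from h import *
st(); cv2.imwrite("pics/w5.png",get_image("wrist"))
E
```

```text
t 7.4 bay xyz mm [-261.7   -1.1] 160.2 tooly-bayx deg -89.94 F [ 0.3  0.6 -0.3] w 59.8 j6 -0.49 tilt [ 0.     0.001 -1.   ]
```

View pics/w5.png

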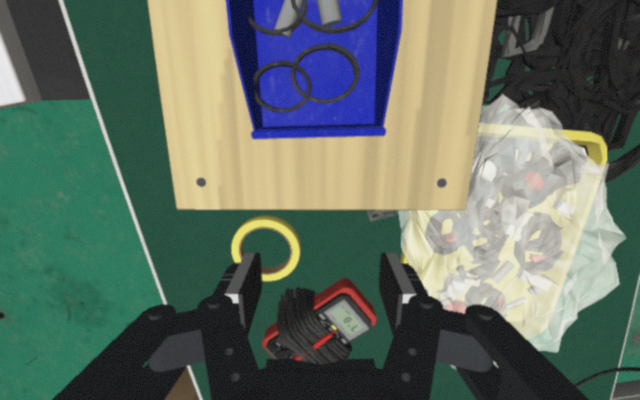

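The board's near edge is at row 209 (columns 176-465). The bin's front rim runs (251,136)-(386,134), about centred on the board and nearly square. I'll compute the figures.

```bash
python3 - <<'E'
from h import *
st()
def B(px,z): return ((ray("wrist",px,z)[:,:2]-BT)@BR*1000).round(1)
print("board edge",B([(176,209.5),(465.5,209.5)],.11).tolist(), "side edges",B([(150,10),(498,10)],.11).tolist())
print("front rim",B([(251,136),(386,134)],.146).tolist())
a=cv2.imread("pics/w5.png").astype(int); bl=(a[...,0]-np.maximum(a[...,1],a[...,2])>40)
xs=np.arange(258,381,4); rs=[np.where(bl[:180,x])[0].max()+.5 for x in xs]; k=np.polyfit(xs,rs,1)
print("slope deg",np.degrees(np.arctan(k[0])),k@[318,1])
T=cv2.imread("pics/top0.png")
E
python3 - <<'E'
from h import *
b=get_image("top"); cv2.imwrite("pics/top2.png",cv2.resize(b[148:268,285:437],None,fx=5,fy=5,interpolation=cv2.INTER_CUBIC))
E
```

```text
t 7.45 bay xyz mm [-261.4   -1.3] 160.1 tooly-bayx deg -89.92 F [ 1.1 -0.3  0.2] w 60.1 j6 -0.49 tilt [ 0.     0.001 -1.   ]
board edge [[-287.4, 149.8], [-287.1, -152.7]] side edges [[-103.3, 147.4], [-102.8, -155.3]]
front rim [[-208.1, 58.1], [-206.3, -56.4]]
slope deg -1.4725007014338305 136.6935483870968
```

View pics/top2.png

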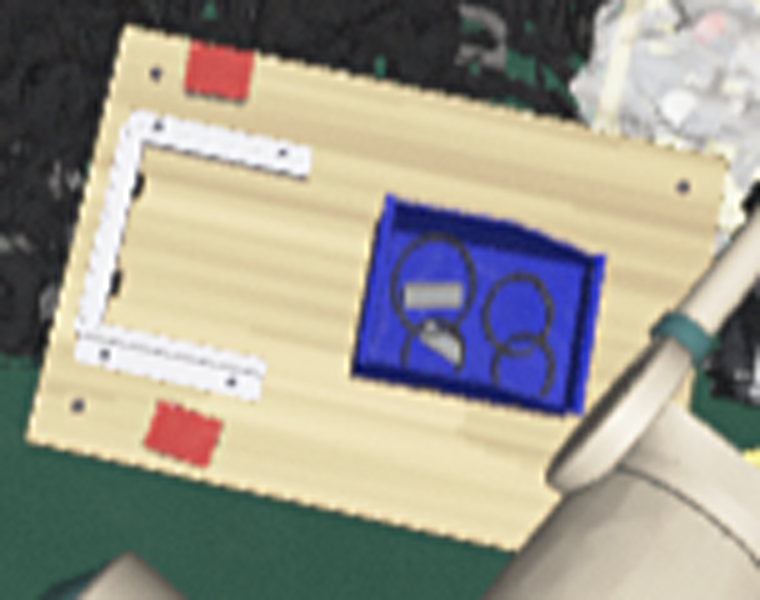

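The top view agrees: the bin is at y of about +4 with yaw of about +1°. I'll lower the hand before the front wall and push slowly, squaring it with both fingers.

```bash
python3 -m crank '{"translation":[[0,-4,30],[0,0,40],[0,0,40],[0,0,30],[0,0,9],[0,0,0],[0,0,0]],"roll":[0,0,0,0,0,0,0],"fingers":[0.7,0.7,0.7,0.7,0.7,0.7,0.7]}' >/dev/null; python3 -c "
from h import *; st()"; python3 -m crank '{"translation":[[10,0,0],[10,0,0],[10,0,0],[6,0,0],[6,0,0],[6,0,0],[6,0,0],[0,0,0]],"roll":[0,0,0,0,0,0,0,0],"fingers":[0.7,0.7,0.7,0.7,0.7,0.7,0.7,0.7]}' >/dev/null;  python3 - <<'E'
from h import *
st(); a=get_image("wrist");cv2.imwrite("pics/w6.png",a)
E
```

```text
t 8.2 bay xyz mm [-262.5    1.8] 12.7 tooly-bayx deg -89.98 F [ 0.1 -0.3 -0.4] w 59.7 j6 -0.49 tilt [ 0.002 -0.001 -1.   ]
t 9.0 bay xyz mm [-207.6    3.2] 11.4 tooly-bayx deg -90.02 F [ 0.3  0.3 -0.2] w 59.5 j6 -0.41 tilt [ 0.     0.001 -1.   ]
```

View pics/w6.png

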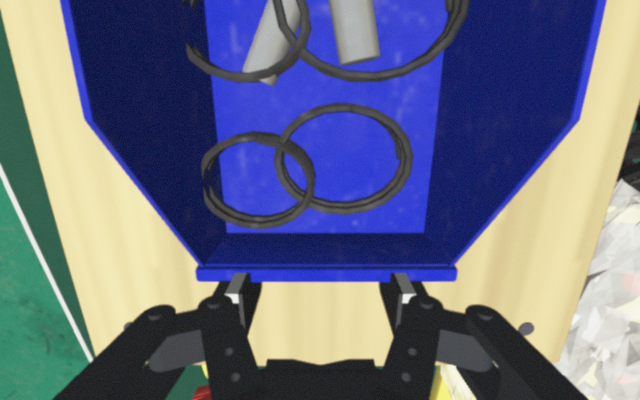

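The front wall is level across both fingers (row 272, centred at column 327), so the bin is square to the hand. I'll push on and check before the mouth.

```bash
python3 -m crank '{"translation":[[6,0,0],[7,0,0],[7,0,0],[7,0,0],[7,0,0],[6,0,0],[4,0,0],[0,0,0]],"roll":[0,0,0,0,0,0,0,0],"fingers":[0.7,0.7,0.7,0.7,0.7,0.7,0.7,0.7]}' >/dev/null;  python3 - <<'E'
from h import *
st(); a=get_image("wrist");b=get_image("top")
c=cv2.resize(b[148:268,285:437],None,fx=3,fy=3,interpolation=cv2.INTER_CUBIC)
cv2.imwrite("pics/m7.png",np.vstack([cv2.resize(a,(456,285)),c])[:600])
E
```

```text
t 9.85 bay xyz mm [-163.3    3.4] 11.3 tooly-bayx deg -90.0 F [ 0.4  1.1 -0.2] w 59.6 j6 -0.34 tilt [-0.     0.001 -1.   ]
```

View pics/m7.png

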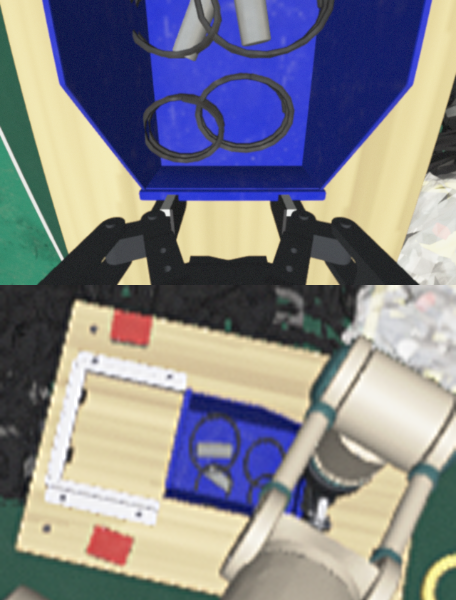

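The bin is square to the hand (rim level at row 193 of the strip). Its back-left foot in the top strip is at (166,495), inside the line of the left guide at (157,505-520). That makes 11 pictures viewed, one over the limit of 10, so from here I'll use numbers only.

```bash
cat >> h.py <<'E'
def meas():
    st(); a=get_image("wrist").astype(int); b=get_image("top").astype(int)
    bl=(a[...,0]-np.maximum(a[...,1],a[...,2])>40)
    xs=np.arange(210,441,5); k=np.polyfit(xs,[np.where(bl[:310,x])[0].max()+.5 for x in xs],1)
    r=int(k@[320,1])-4; c=np.where(bl[r])[0]; e=(ray("wrist",[(c.min(),r),(c.max()+1,r)],.146)[:,:2]-BT)@BR*1000
    print("rim tilt deg",np.degrees(np.arctan(k[0])).round(2),"rim ends bay",e.round(1).tolist(),"mid y",e[:,1].mean().round(1))
    t=((b[...,0]-np.maximum(b[...,1],b[...,2])>40)).astype(np.uint8); t[:148]=0;t[268:]=0;t[:,:285]=0;t[:,437:]=0
    m=max(cv2.findContours(t,0,cv2.CHAIN_APPROX_NONE)[0],key=cv2.contourArea).reshape(-1,2)
    q=(ray("top",m,.11)[:,:2]-BT)@BR*1000; x1=q[:,0].max()
    xs=np.linspace(x1-45,x1-12,6); y=[q[abs(q[:,0]-x)<6,1].max() for x in xs]
    print("top: back foot x",x1.round(1),"left face y",np.round(y,1))
E
python3 -c "
from h import *; meas()"
```

```text
t 9.95 bay xyz mm [-163.9    3.2] 11.3 tooly-bayx deg -90.03 F [ 0.5 -0.3  0.3] w 59.7 j6 -0.34 tilt [ 0.     0.001 -1.   ]
rim tilt deg 0.02 rim ends bay [[-153.6, 58.5], [-153.8, -55.9]] mid y 1.3
top: back foot x -1.6 left face y [53.5 53.5 53.  53.8 52.6 54.1]
```

The bin is within about 2 mm of the centre line and square, with its back wall at the mouth. I'll push straight in for about 110 mm more, the last part slowly.

```bash
python3 -m crank '{"translation":[[5,0,0],[7,0,0],[7,0,0],[7,0,0],[7,0,0],[7,0,0],[5,0,0],[0,0,0]],"roll":[0,0,0,0,0,0,0,0],"fingers":[0.7,0.7,0.7,0.7,0.7,0.7,0.7,0.7]}' >/dev/null; python3 -c "
from h import *; meas()"; python3 -m crank '{"translation":[[5,0,0],[7,0,0],[7,0,0],[7,0,0],[7,0,0],[7,0,0],[5,0,0],[0,0,0]],"roll":[0,0,0,0,0,0,0,0],"fingers":[0.7,0.7,0.7,0.7,0.7,0.7,0.7,0.7]}' >/dev/null; python3 -c "
from h import *; meas()"
```

```text
t 10.85 bay xyz mm [-118.2    3.3] 11.3 tooly-bayx deg -89.99 F [-0.  -0.1  0.4] w 59.8 j6 -0.26 tilt [-0.     0.001 -1.   ]
rim tilt deg 0.0 rim ends bay [[-109.2, 58.3], [-109.3, -55.5]] mid y 1.4
top: back foot x 46.5 left face y [53.7 53.7 53.3 54.  54.  53.6]
t 11.75 bay xyz mm [-73.2   3.2] 11.3 tooly-bayx deg -90.0 F [-0.5 -0.5 -0.6] w 59.8 j6 -0.18 tilt [ 0.     0.001 -1.   ]
rim tilt deg 0.02 rim ends bay [[-64.2, 58.6], [-64.4, -55.6]] mid y 1.5
top: back foot x 94.6 left face y [54.  54.  53.5 53.5 52.4 53.1]
```

Another 15-20 mm remains. I'll take it slowly and watch the force.

```bash
python3 -m crank '{"translation":[[3,0,0],[3,0,0],[3,0,0],[3,0,0],[2,0,0],[0,0,0]],"roll":[0,0,0,0,0,0],"fingers":[0.7,0.7,0.7,0.7,0.7,0.7]}' >/dev/null; python3 -c "
from h import *; st()"; python3 -m crank '{"translation":[[1,0,0],[1,0,0],[1,0,0],[0,0,0]],"roll":[0,0,0,0],"fingers":[0.7,0.7,0.7,0.7]}' >/dev/null; python3 -c "
from h import *; meas()"
```

```text
t 12.45 bay xyz mm [-59.8   3.1] 11.3 tooly-bayx deg -90.03 F [-0.   0.7  0. ] w 59.7 j6 -0.16 tilt [ 0.     0.001 -1.   ]
t 12.85 bay xyz mm [-57.2   3.1] 11.3 tooly-bayx deg -90.04 F [-0.5 -0.9  0. ] w 59.8 j6 -0.15 tilt [ 0.  0. -1.]
rim tilt deg 0.01 rim ends bay [[-47.5, 58.6], [-47.7, -55.2]] mid y 1.7
top: back foot x 112.1 left face y [53.5 53.5 53.1 53.9 52.7 53.4]
```

```bash
for i in 1; do python3 -m crank '{"translation":[[1,0,0],[1,0,0],[0,0,0]],"roll":[0,0,0],"fingers":[0.7,0.7,0.7]}' >/dev/null; python3 -c "
from h import *; st()"; done; python3 -m crank '{"translation":[[1,0,0],[1,0,0],[0,0,0]],"roll":[0,0,0],"fingers":[0.7,0.7,0.7]}' >/dev/null; python3 -c "
from h import *; meas()"
```

```text
t 13.25 bay xyz mm [-55.2   3.1] 11.3 tooly-bayx deg -90.04 F [ 0.8 -0.1 -0. ] w 59.8 j6 -0.15 tilt [ 0.  0. -1.]
t 13.55 bay xyz mm [-53.1   3.1] 11.3 tooly-bayx deg -90.04 F [-0.1 -1.5 -0.7] w 59.1 j6 -0.15 tilt [ 0.  0. -1.]
rim tilt deg 0.02 rim ends bay [[-43.4, 58.6], [-43.6, -55.2]] mid y 1.7
top: back foot x 115.8 left face y [53.5 53.1 53.9 53.9 53.4 53.4]
```

```bash
python3 -m crank '{"translation":[[1,0,0],[0,0,0],[0,0,0]],"roll":[0,0,0],"fingers":[0.7,0.7,0.7]}' >/dev/null; python3 -c "
from h import *; st()";  python3 -m crank '{"translation":[[1,0,0],[0,0,0],[0,0,0]],"roll":[0,0,0],"fingers":[0.7,0.7,0.7]}' >/dev/null; python3 -c "
from h import *; meas()"
```

```text
t 13.95 bay xyz mm [-52.2   3.1] 11.3 tooly-bayx deg -90.04 F [-0.1 -1.8  0.7] w 59.4 j6 -0.14 tilt [ 0.  0. -1.]
t 14.25 bay xyz mm [-51.3   3.1] 11.3 tooly-bayx deg -90.04 F [ 0.2 -1.4  0.1] w 59.6 j6 -0.14 tilt [ 0.  0. -1.]
rim tilt deg 0.01 rim ends bay [[-41.6, 58.6], [-41.7, -55.2]] mid y 1.7
top: back foot x 118.0 left face y [53.5 53.1 53.9 52.7 53.4 53.4]
```

```bash
python3 -m crank '{"translation":[[1,0,0],[0,0,0],[0,0,0]],"roll":[0,0,0],"fingers":[0.7,0.7,0.7]}' >/dev/null; python3 -c "
from h import *; st()";  python3 -m crank '{"translation":[[1,0,0],[0,0,0],[0,0,0]],"roll":[0,0,0],"fingers":[0.7,0.7,0.7]}' >/dev/null; python3 -c "
from h import *; meas()"
```

```text
t 14.65 bay xyz mm [-50.8   3.1] 11.3 tooly-bayx deg -90.03 F [-0.9 -3.8  0.8] w 59.8 j6 -0.14 tilt [-0.    -0.001 -1.   ]
t 14.95 bay xyz mm [-50.8   3.1] 11.3 tooly-bayx deg -90.03 F [-1.3 -6.5  0.6] w 60.0 j6 -0.14 tilt [-0.    -0.003 -1.   ]
rim tilt deg 0.06 rim ends bay [[-41.1, 58.6], [-41.2, -55.1]] mid y 1.8
top: back foot x 118.4 left face y [53.5 53.1 53.9 52.7 53.4 53.4]
```

The force rose to 6.5 N and the bin has stopped, so it is home against the buffers. I'll back away gently, lift and check.

```bash
python3 -m crank '{"translation":[[-3,0,0],[-8,0,0],[-20,0,0],[-25,0,0],[-20,0,-10],[0,0,-35],[0,0,-40],[0,0,-40]],"roll":[0,0,0,0,0,0,0,0],"fingers":[0.7,0.7,0.7,0.7,0.7,0.7,0.7,0.7]}' >/dev/null; python3 -m crank '{"translation":[[0,0,-20],[0,0,0],[0,0,0],[0,0,0]],"roll":[0,0,0,0],"fingers":[0.7,0.7,0.7,0.7]}' >/dev/null; python3 - <<'E'
from h import *
st(); a=get_image("wrist").astype(int); b=get_image("top").astype(int)
bl=((a[...,0]-np.maximum(a[...,1],a[...,2])>40)).astype(np.uint8)
m=max(cv2.findContours(bl[:300],0,cv2.CHAIN_APPROX_NONE)[0],key=cv2.contourArea).reshape(-1,2)
r=m[:,1].max(); print("rows",m[:,1].min(),r)
xs=np.arange(265,376,5); k=np.polyfit(xs,[np.where(bl[:300,x])[0].max()+.5 for x in xs],1)
rr=int(k@[320,1])-3; c=np.where(bl[rr])[0]
e=(ray("wrist",[(c.min(),rr),(c.max()+1,rr)],.146)[:,:2]-BT)@BR*1000; print("rim",e.round(1).tolist(),"tilt",np.degrees(np.arctan(k[0])).round(2))
t=((b[...,0]-np.maximum(b[...,1],b[...,2])>40)).astype(np.uint8); t[:148]=0;t[268:]=0;t[:,:285]=0;t[:,437:]=0
m=max(cv2.findContours(t,0,cv2.CHAIN_APPROX_NONE)[0],key=cv2.contourArea).reshape(-1,2)
q=(ray("top",m,.11)[:,:2]-BT)@BR*1000; print("top back x",q[:,0].max().round(1))
E
```

```text
t 16.25 bay xyz mm [-125.     4.2] 154.5 tooly-bayx deg -90.04 F [-0.9  0.  -0.5] w 59.8 j6 -0.27 tilt [-0.003  0.002 -1.   ]
rows 0 101
rim [[-40.1, 58.1], [-40.1, -55.0]] tilt 0.37
top back x 118.2
```

```bash
python3 -c "
from rig import manip; print(manip.sign_off())"
```

```text
the job is handed in; nothing more can be done
None
```

I pushed the bin square into the bay until it stopped against the end stop (6.5 N, about 2 mm off the centre line), took the hand away and handed the job in at about 16 s; no verdict came back, and I viewed 11 pictures, one over the limit of 10.

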